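# Sort and stack turned parts on the inspection bench

## Robot

A 7-joint arm with a two-finger parallel gripper is mounted at the origin on the work surface. World frame = base frame: x ahead of the robot, y to its left, z up, the work surface at z = 0. Lengths are in m, angles in rad, forces in N, time in s.
With the tool pointing down it reaches from about 0.4 to 0.9 m from the base axis. Payload 5.6 kg.
Tool frame: the origin (TCP) lies at the very end of the fingers, on their centre line; the grasp point (between the pads) lies 19 mm behind it (bot.hold_point_z is the distance from the TCP to the grasp point, in m); z points along the fingers, y is the line along which they close (so a half turn about z gives the same grasp; the last joint's range is limited). The gripper opens to 92 mm and grips with 3 to 60 N. Pads are 20 mm wide; open, the fingers measure 128 mm over their backs; the gripper's body (75 mm by 189 mm) begins 69 mm behind the grasp point.
Start: joints at [-1.195, 0.468, -0.012, 1.603, 0.006, 1.071, -0.056], TCP at [0.264, 0.594, 0.183] pointing down, gripper open.
Joint ranges: [-2.53, 2.53], [-0.31, 2.02], [-1.57, 1.55], [0.28, 2.44], [-1.29, 4.43], [0.15, 1.84], [-2.92, 2.92]. Speed limits (rad/s): [2.57, 2.57, 3.14, 3.14, 3.14, 3.14, 3.14].

## Interface

Orientations are given as a unit quaternion [x, y, z, w].
In Python, from bench import bot gives the robot as it stands. The module is installed in compiled form; this text tells all that it offers.
- The arm moves only by the tool apply_moves, never from a script. Its argument "motion" is a list that holds one entry, the list of rows, each a list of 7 numbers: the shift along the tool's x, y, z in m, then the turn, a rotation vector about the tool's x, y, z in rad, then the closure, from -1 (fully open) to 1 (shut). A call has 1 to 20 rows; each row is the pose to reach, as a shift and turn from the pose commanded when the call began, along the tool's axes at that moment; what a row does not reach only later rows make up. A row lasts 1/12 s, in which the tool goes at most 41.7 mm and 7.16 degrees, less where a joint would pass 70% of its speed; a pose out of reach is approached as far as the arm can. A call with a gripper value outside its range is refused whole. The fingers move at their own pace and stop on an object; "squeeze" is the grip in N (left out, the last holds). Time passes only in rows, so rows that repeat a pose let the fingers close. It gives the time, the measured TCP pose, the force, the opening and the grip force at its end, in the units of the state.
- bot.read_state(): the state, without advancing time (a new reading comes with each control period).
- bot.snapshot(name): name is "side" or "top" or "wrist"; returns a dict with "frame" (480x640x3 uint8, red, green, blue), "depth" (480x640 float32, m along the optical axis (not along the pixel's ray), 0 where there is no reading), "camera_matrix" (3x3 intrinsics, pixels), "R" (3x3) and "t" (3): a world point X has camera coordinates R X + t. Camera axes: x right, y down, z forward; pixel columns grow to the right and rows downward; lengths in m; the calibration is good to about 2 mm. A picture is of the moment at which its call begins.
- bot.close_job(): hands the job in; it is judged then, once.
Trained networks look in a picture, given as the dict that the camera call returned (one of the last four; its "shot" number tells which), for a name from the list of things; names that differ only in an ending like _2 or _b are one class to them, and where a whole thing is asked for, a point or a joint stands for the part that bears it (a point fixed in the world has none). Each returns a list of dicts, best first, with "conf" (0 to 1); they miss things now and then, are a little off and sometimes report something else, mostly with a low value. They report only what shows in the picture. A call takes as long as a camera call. They do not tell look-alikes from the thing itself.
- bot.look_for(picture, thing): "uv" ([column, row] in pixels, amid what is visible of it).
- bot.tip_of(picture, thing): "uv" ([column, row] in pixels: a listed point, or the origin of a listed thing).
The state is a dict: "clock": time; "qpos": joint angles; "joint_vel": joint speeds; "joint_efforts": joint torques, N m; "eef_pos": TCP position; "tcp_rot": TCP orientation; "ft_force": force on the tool from outside, world axes, zero at the start; "ft_torque": the same for the moment, N m; "finger_gap": opening from 0.0 (shut) to 1.0 (fully open); "gripper_force": force on a finger pad.
Only numpy, scipy, OpenCV 4.12 (cv2) and the standard library are available. Lean on these libraries where they do the work, as an engineer would, in place of code of your own. Each camera call takes 0.05 s, during which the arm holds its last target. There are 200 camera calls.

## Task

Build up the set on the blue post, threading each part over the pin from the bottom up: the wide steel ring, then the brass spacer, then the black ring, and the blue cap on top, all lying flat. Put the red reject ring alone on the red post. Leave the gauge stand, the spray can and the wrench where they are.

Things in the scene. Friction and masses are not known exactly. Their poses are not given: they have to be found in the camera images.
- blue_post: Fixed stacking post: square blue base plate 90 x 90 mm, 15 mm thick, on the table, with an upright steel pin of 20 mm diameter in its middle. The pin rises 68 mm above the plate (tip 83 mm above the table); its last 8 mm taper to 8 mm diameter. Origin: centre of the plate's underside, at table height; z up.
- red_post: Fixed stacking post of the same form and sizes, with a red base plate. Origin: centre of the plate's underside; z up.
- steel_ring: Wide bright steel ring, outside diameter 66 mm, 22 mm high, about 0.45 kg. Upright through-bore of 32 mm; origin at the centre of its underside, z along its axis. Lies flat on the table, loose.
- brass_ring: Brass-coloured spacer ring, the narrowest ring, outside diameter 46 mm, 14 mm high, about 0.1 kg. Upright through-bore of 32 mm; origin at the centre of its underside, z along its axis. Lies flat on the table, loose.
- black_ring: Black ring, outside diameter 58 mm, 20 mm high, about 0.3 kg. Upright through-bore of 32 mm; origin at the centre of its underside, z along its axis. Lies flat on the table, loose.
- red_ring: Red ring (the reject), outside diameter 62 mm, 18 mm high, about 0.3 kg. Upright through-bore of 32 mm; origin at the centre of its underside, z along its axis. Lies flat on the table, loose.
- cap: Blue plastic cap, a plain cylinder of 44 mm diameter, 30 mm high, about 0.05 kg, standing on its open end with its closed flat top up. A blind bore of 32 mm diameter goes 22 mm up from its underside; in the finished stack the pin's tip reaches 12 mm into it. Origin: centre of its underside, z up. Loose.
- gauge_stand: Bystander: dial gauge stand, round dark base of 100 mm diameter and 35 mm height, steel column to 220 mm, dial on an arm about 50 mm from the column, towards its own -x. 2.6 kg, loose. Origin: centre of the base's underside, z up.
- spray_can: Bystander: yellow spray can of 56 mm diameter, 140 mm high, 0.3 kg, standing loose. Origin: centre of its underside, z up.
- wrench: Bystander: wrench lying loose on the table, far side, beyond the posts. About 170 mm long and under 15 mm high; its length lies along its own x, roughly left to right as the robot sees it.
Not all that is in view belongs to the job. Of the things shaped like the cap, the blue one is meant. Of the things shaped like the red_ring, the red one is meant.

How it is judged:
By the outcome, as a careful person would: the job done as asked, in the order asked, and still so for the second after the job is handed in, with the robot touching nothing.
It also fails if it takes over 128 s, if anything falls off the work surface, if the arm or the gripper's body presses on something with over 40 N, if the wrist force passes 120 N, or if a joint passes its speed limit or range.

## Working session

There is one attempt and no reset: what is moved stays moved. The work goes in short steps, Python scripts to look and compute and a tool call to move; the robot and the scene stay as the last step left them, time stands still between calls to the robot, and variables do not carry over. Pictures are saved under pics/ and viewed, at most 14 in all, crops included, and the job is handed in when it is done.

Besides the shell and the picture viewer there is one more tool, called after "Call:" as name(argument=value, ...), one argument or row to a line, values as JSON. apply_moves: Moves the arm, as the interface text tells. Its arguments: {"type":"object","properties":{"motion":{"type":"array","items":{"type":"array","items":{"type":"array","items":{"type":"number"}}}},"squeeze":{"type":"number"}},"required":["motion"]}

```bash
mkdir -p pics; cat > h.py <<'E'
import numpy as np, cv2
from bench import bot
def world(p,uv,z=None):
    K=p["camera_matrix"];R=p["R"];t=p["t"]
    u,v=uv; d=np.linalg.inv(K)@[u,v,1]
    C=-R.T@t; r=R.T@d
    if z is None:
        dep=p["depth"][int(round(v)),int(round(u))]; return C+r*dep
    return C+r*(z-C[2])/r[2]
def cloud(p):
    K=p["camera_matrix"];d=p["depth"];v,u=np.mgrid[:480,:640]
    c=np.stack([(u-K[0,2])/K[0,0]*d,(v-K[1,2])/K[1,1]*d,d],-1)
    return (c-p["t"])@p["R"]
def save(p,n): cv2.imwrite(f"pics/{n}.png",p["frame"][:,:,::-1])
E
python3 - <<'E'
from h import *
names="blue_post red_post steel_ring brass_ring black_ring red_ring cap gauge_stand spray_can wrench".split()
for c in("top","side"):
    p=bot.snapshot(c);save(p,c+"0")
    print(c,-p["R"].T@p["t"])
    for n in names:
        for r in bot.look_for(p,n)[:3]:
            print(n,np.round(r["uv"]),round(r["conf"],2),world(p,r["uv"]).round(3))
s=bot.read_state();print(s["eef_pos"],s["tcp_rot"],s["finger_gap"],s["clock"],s["ft_force"])
E
```

```text
top [ 0.47915199 -0.01765399  1.4504627 ]
blue_post [240. 240.] 0.67 [0.624 0.181 0.057]
red_post [390. 240.] 0.59 [ 0.614 -0.185  0.077]
steel_ring [341. 297.] 0.78 [ 0.479 -0.066  0.021]
brass_ring [317. 245.] 0.48 [ 0.612 -0.007 -0.001]
black_ring [205. 318.] 0.75 [0.436 0.273 0.025]
red_ring [460. 307.] 0.74 [ 0.446 -0.365 -0.002]
red_ring [414. 299.] 0.61 [ 0.469 -0.251  0.001]
cap [279. 299.] 0.81 [0.477 0.09  0.025]
cap [289. 334.] 0.77 [0.391 0.067 0.024]
cap [293. 265.] 0.47 [0.563 0.053 0.028]
gauge_stand [497. 233.] 0.6 [ 0.624 -0.437  0.095]
spray_can [129. 237.] 0.65 [0.629 0.427 0.138]
wrench [314. 184.] 0.68 [ 0.771 -0.003  0.001]
side [-0.02262509 -0.84678595  0.67917021]
blue_post [290. 207.] 0.55 [0.634 0.185 0.016]
red_post [380. 278.] 0.59 [ 0.61  -0.195  0.019]
steel_ring [297. 279.] 0.91 [ 0.48  -0.072  0.002]
brass_ring [330. 247.] 0.74 [ 0.617 -0.012 -0.001]
brass_ring [255. 241.] 0.39 [0.466 0.078 0.03 ]
black_ring [212. 222.] 0.77 [0.435 0.241 0.015]
red_ring [333. 319.] 0.62 [ 0.463 -0.22  -0.001]
red_ring [367. 356.] 0.58 [ 0.45  -0.338 -0.002]
cap [228. 258.] 0.68 [0.382 0.051 0.031]
cap [258. 241.] 0.51 [0.469 0.073 0.032]
gauge_stand [490. 327.] 0.71 [ 0.652 -0.444  0.035]
spray_can [237. 161.] 0.95 [0.616 0.429 0.069]
wrench [383. 228.] 0.93 [ 0.767 -0.032  0.007]
[0.26435691 0.59382113 0.18290855] [2.07891993e-01 9.78151787e-01 2.37917824e-05 1.74686042e-05] 1.001079310691808 1.1 [-0.06911093  0.48961028  0.32734334]
```

View pics/top0.png

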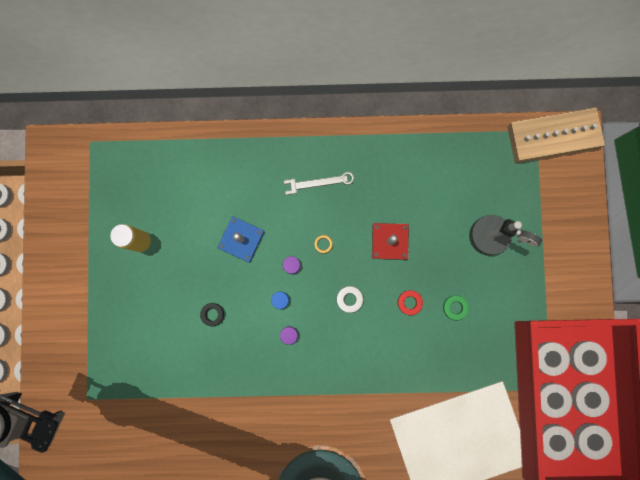

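View pics/side0.png

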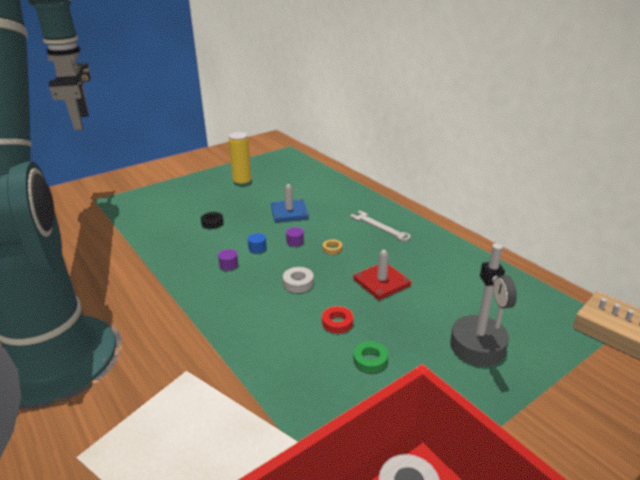

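The top view shows the blue cap at (280,300) with purple decoys at (289,336) and (292,265). The red ring is at (410,303) with a green decoy at (456,308). Steel is at (350,299), brass at (323,244) and black at (212,314). The blue post is at (241,239) and the red post at (391,241). The side view agrees. Next I refine these positions by colour segmentation.

```bash
cat >> h.py <<'E'
THINGS=dict(steel_ring=((350,299),.022),brass_ring=((323,244),.014),black_ring=((212,314),.020),red_ring=((410,303),.018),cap=((280,300),.030),blue_post=((241,239),.015),red_post=((391,241),.015))
def seg(p,uv,z,r=24):
    "circle/square centre: pixels differing from green mat around uv"
    f=cv2.cvtColor(p["frame"],cv2.COLOR_RGB2LAB).astype(float)
    bg=np.median(f[255:395,360:385].reshape(-1,3),0)
    m=(np.linalg.norm((f-bg)[:,:,1:],axis=2)>22).astype(np.uint8)
    w=np.zeros_like(m);cv2.circle(w,tuple(int(a) for a in uv),r,1,-1)
    c,_=cv2.findContours(m*w,cv2.RETR_EXTERNAL,cv2.CHAIN_APPROX_NONE)
    c=max(c,key=cv2.contourArea);(q,s,a)=cv2.minAreaRect(c)
    return q,s,world(p,q,z)
E
python3 - <<'E'
from h import *
p=bot.snapshot("top")
for n,(uv,z) in THINGS.items():
    q,s,w=seg(p,uv,z,30 if "post" in n else 18);print(n,np.round(q,1),np.round(s,1),w.round(4))
C=cloud(p)
for n,(uv,z) in THINGS.items():
    u,v=uv;b=C[v-25:v+26,u-25:u+26].reshape(-1,3);m=(b[:,2]>z-.009)&(b[:,2]<z+.012)&(np.hypot(*(b[:,:2]-world(p,uv,z)[:2]).T)<.06)
    e=b[m];print(n,m.sum(),(e.min(0)/2+e.max(0)/2).round(4),e.mean(0).round(4))
E
```

```text
steel_ring [349.5 299. ] [24. 25.] [ 0.4741 -0.0861  0.022 ]
brass_ring [323.1 243.7] [17.4 17.4] [ 0.6148 -0.0236  0.014 ]
black_ring [211.5 314. ] [20. 21.] [0.4446 0.2592 0.02  ]
red_ring [409.5 302.5] [25. 25.] [ 0.4619 -0.2356  0.018 ]
cap [279.5 299.5] [17. 17.] [0.4768 0.0879 0.03  ]
blue_post [240.4 238.9] [35.9 35.7] [0.6318 0.1855 0.015 ]
red_post [390. 241.] [36. 36.] [ 0.6175 -0.1926  0.015 ]
steel_ring 416 [ 0.473  -0.0862  0.0231] [ 0.4734 -0.0858  0.022 ]
brass_ring 263 [ 0.6148 -0.0196  0.0131] [ 0.6113 -0.0222  0.0102]
black_ring 303 [0.4446 0.26   0.0204] [0.4442 0.26   0.02  ]
red_ring 374 [ 0.4536 -0.2334  0.0184] [ 0.4618 -0.2366  0.0178]
cap 243 [0.4756 0.0883 0.0298] [0.4756 0.0885 0.0301]
blue_post 1187 [0.6316 0.1843 0.0158] [0.631  0.185  0.0149]
red_post 1197 [ 0.6171 -0.1953  0.0161] [ 0.6172 -0.1919  0.0151]
```

Call:
apply_moves(
  motion=[
    [[0, 0, 0, 0, 0, -0.1, -1], [0, 0, 0, 0, 0, -0.2, -1], [0, 0, 0, 0, 0, -0.3, -1], [0, 0, 0, 0, 0, -0.419, -1], [0, 0, 0, 0, 0, -0.419, -1]],
  ],
)

```text
clock: 1.57
eef_pos: [0.2644, 0.5938, 0.1829]
tcp_rot: [-0.002, 1.0, 0.0, -0.0]
ft_force: [0.2, 0.3, 0.1]
finger_gap: 0.999
gripper_force: 0.0
```

Call:
apply_moves(
  motion=[
    [[-0.207, -0.681, 0.06, 0, 0, 0.004, -1], [-0.207, -0.681, 0.06, 0, 0, 0.004, -1], [-0.207, -0.681, 0.06, 0, 0, 0.004, -1], [-0.207, -0.681, 0.06, 0, 0, 0.004, -1], [-0.207, -0.681, 0.06, 0, 0, 0.004, -1], [-0.207, -0.681, 0.06, 0, 0, 0.004, -1], [-0.207, -0.681, 0.06, 0, 0, 0.004, -1], [-0.207, -0.681, 0.06, 0, 0, 0.004, -1], [-0.207, -0.681, 0.06, 0, 0, 0.004, -1], [-0.207, -0.681, 0.06, 0, 0, 0.004, -1], [-0.207, -0.681, 0.06, 0, 0, 0.004, -1], [-0.207, -0.681, 0.06, 0, 0, 0.004, -1], [-0.207, -0.681, 0.06, 0, 0, 0.004, -1], [-0.207, -0.681, 0.06, 0, 0, 0.004, -1], [-0.207, -0.681, 0.06, 0, 0, 0.004, -1], [-0.207, -0.681, 0.06, 0, 0, 0.004, -1], [-0.207, -0.681, 0.06, 0, 0, 0.004, -1], [-0.207, -0.681, 0.06, 0, 0, 0.004, -1], [-0.207, -0.681, 0.06, 0, 0, 0.004, -1], [-0.207, -0.681, 0.06, 0, 0, 0.004, -1]],
  ],
)

```text
clock: 3.23
eef_pos: [0.4712, -0.0866, 0.1228]
tcp_rot: [0.003, 1.0, 0.0, -0.0]
ft_force: [-0.1, 1.3, -0.3]
finger_gap: 1.002
gripper_force: 0.0
```

```bash
python3 - <<'E'
from h import *
p=bot.snapshot("wrist");save(p,"w1")
C=cloud(p);m=(C[...,2]>.015)&(C[...,2]<.028)&(p["depth"]>0)&(np.hypot(C[...,0]-.474,C[...,1]+.086)<.06)
e=C[m];print(m.sum(),e.min(0),e.max(0),(e.min(0)+e.max(0))/2)
s=bot.read_state();print(s["eef_pos"],s["tcp_rot"],s["clock"])
E
```

```text
3771 [ 0.44374816 -0.1177771   0.01504837] [ 0.50953866 -0.05318471  0.02408357] [ 0.47664341 -0.0854809   0.01956597]
[ 0.47115084 -0.08561572  0.12283474] [ 1.88197138e-03  9.99998113e-01  4.38455131e-04 -2.01541168e-04] 3.2833
```

View pics/w1.png

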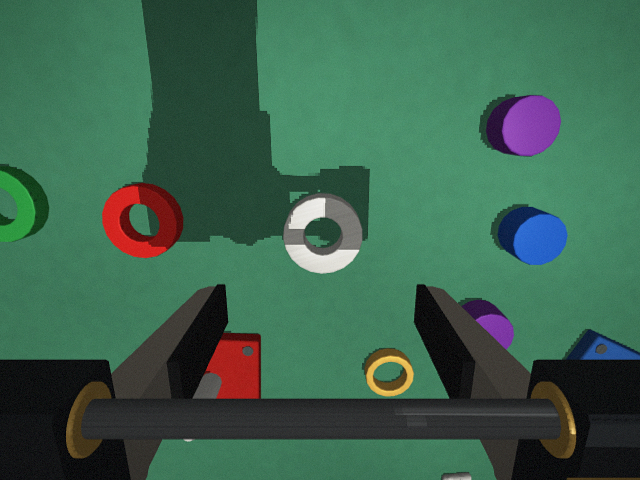

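The wrist view shows the steel ring at (323,233), centred between the fingers; the decoys are well clear of them. Descend and grip.

Call:
apply_moves(
  motion=[
    [[-0.0045, 0, 0.04, 0, 0, 0, -1], [-0.0045, 0, 0.07, 0, 0, 0, -1], [-0.0045, 0, 0.095, 0, 0, 0, -1], [-0.0045, 0, 0.11, 0, 0, 0, -1], [-0.0045, 0, 0.119, 0, 0, 0, -1], [-0.0045, 0, 0.119, 0, 0, 0, -1], [-0.0045, 0, 0.119, 0, 0, 0, -1], [-0.0045, 0, 0.119, 0, 0, 0, 1], [-0.0045, 0, 0.119, 0, 0, 0, 1], [-0.0045, 0, 0.119, 0, 0, 0, 1], [-0.0045, 0, 0.119, 0, 0, 0, 1], [-0.0045, 0, 0.119, 0, 0, 0, 1], [-0.0045, 0, 0.119, 0, 0, 0, 1], [-0.0045, 0, 0.119, 0, 0, 0, 1]],
  ],
  squeeze=40,
)

```text
clock: 4.45
eef_pos: [0.476, -0.0872, 0.004]
tcp_rot: [0.002, 1.0, 0.0, 0.0]
ft_force: [-0.0, 0.1, 0.6]
finger_gap: 0.516
gripper_force: 0.0
```

Call:
apply_moves(
  motion=[
    [[0, 0, 0, 0, 0, 0, 1], [0, 0, 0, 0, 0, 0, 1], [0, 0, 0, 0, 0, 0, 1]],
  ],
)

```text
clock: 4.7
eef_pos: [0.4759, -0.0872, 0.0038]
tcp_rot: [0.002, 1.0, 0.0, -0.0]
ft_force: [0.2, 1.3, -0.4]
finger_gap: 0.295
gripper_force: 0.0
```

```bash
python3 - <<'E'
from h import *
p=bot.snapshot("wrist");save(p,"w2")
s=bot.read_state();print({k:np.round(v,3) for k,v in s.items()})
E
```

```text
{'clock': np.float64(4.75), 'qpos': array([-0.081,  0.479,  0.233,  2.135, -0.205,  0.549,  1.869]), 'joint_vel': array([-0.   , -0.   ,  0.001, -0.001, -0.   ,  0.001, -0.002]), 'joint_efforts': array([ 3.0000e-03, -4.1552e+01,  2.6680e+00, -1.4124e+01,  2.5000e-02,
        7.0000e-02, -0.0000e+00]), 'eef_pos': array([ 0.476, -0.087,  0.004]), 'tcp_rot': array([ 0.002,  1.   , -0.   , -0.   ]), 'ft_force': array([-0.142,  0.514, -0.254]), 'ft_torque': array([0.046, 0.027, 0.012]), 'gripper_force': np.float64(0.0), 'finger_gap': np.float64(0.253)}
```

View pics/w2.png

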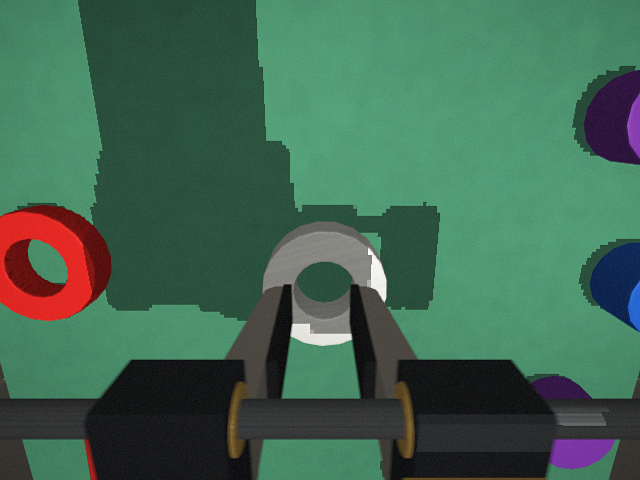

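```bash
python3 - <<'E'
from h import *
p=bot.snapshot("wrist");C=cloud(p)
print("cam",-p["R"].T@p["t"],p["R"][2])
for u,v in[(323,235),(323,330),(270,285),(378,280),(300,240),(286,288),(286,300),(282,340),(356,288),(358,300),(320,285)]: print(u,v,C[v,u].round(4))
p=bot.snapshot("top");print(seg(p,(349,299),.022,22))
save(p,"t2")
C=cloud(p);v,u=np.mgrid[270:330:6,320:390:6]
print((C[v,u,2]*1000).round().astype(int))
E
```

```text
cam [ 0.39368743 -0.0867859   0.2052335 ] [ 0.29297033 -0.00153958 -0.95612029]
323 235 [ 0.4466 -0.0859  0.02  ]
323 330 [ 0.4992 -0.086   0.0219]
270 285 [ 0.4729 -0.1134  0.0218]
378 280 [ 0.4707 -0.0574  0.021 ]
300 240 [ 0.4485 -0.0973  0.0224]
286 288 [ 0.4676 -0.1036  0.0377]
286 300 [ 0.4666 -0.1022  0.0528]
282 340 [ 0.467  -0.1009  0.0846]
356 288 [ 0.4679 -0.0704  0.0375]
358 300 [ 0.4672 -0.0708  0.0519]
320 285 [ 0.4821 -0.0876  0.0008]Traceback (most recent call last):
  File "<stdin>", line 5, in <module>
  File "h.py", line 23, in seg
    c=max(c,key=cv2.contourArea);(q,s,a)=cv2.minAreaRect(c)
ValueError: max() iterable argument is empty
```

```bash
python3 - <<'E'
from h import *
print(bot.hold_point_z)
p=bot.snapshot("wrist");C=cloud(p);s=bot.read_state();print(s["eef_pos"],s["finger_gap"])
for u in (270,277,280,283,286,289,353,356,359,362): print(u,[(v,*(C[v,u]*1000).round().astype(int)) for v in range(276,306,4)])
E
```

```text
0.0187
[ 0.47595227 -0.08718764  0.00384162] 0.11885557035068106
270 [(276, np.int64(468), np.int64(-113), np.int64(22)), (280, np.int64(470), np.int64(-113), np.int64(23)), (284, np.int64(473), np.int64(-114), np.int64(21)), (288, np.int64(475), np.int64(-114), np.int64(21)), (292, np.int64(477), np.int64(-114), np.int64(21)), (296, np.int64(479), np.int64(-114), np.int64(22)), (300, np.int64(482), np.int64(-114), np.int64(21)), (304, np.int64(484), np.int64(-114), np.int64(21))]
277 [(276, np.int64(468), np.int64(-110), np.int64(21)), (280, np.int64(470), np.int64(-110), np.int64(22)), (284, np.int64(472), np.int64(-110), np.int64(22)), (288, np.int64(475), np.int64(-110), np.int64(21)), (292, np.int64(468), np.int64(-107), np.int64(41)), (296, np.int64(467), np.int64(-107), np.int64(47)), (300, np.int64(467), np.int64(-106), np.int64(51)), (304, np.int64(467), np.int64(-106), np.int64(56))]
280 [(276, np.int64(468), np.int64(-108), np.int64(22)), (280, np.int64(470), np.int64(-108), np.int64(22)), (284, np.int64(472), np.int64(-108), np.int64(23)), (288, np.int64(475), np.int64(-1
[... 2442 characters left out ...]
), np.int64(-67), np.int64(20)), (288, np.int64(476), np.int64(-67), np.int64(20)), (292, np.int64(468), np.int64(-69), np.int64(42)), (296, np.int64(467), np.int64(-70), np.int64(47)), (300, np.int64(467), np.int64(-70), np.int64(51)), (304, np.int64(468), np.int64(-71), np.int64(55))]
362 [(276, np.int64(468), np.int64(-66), np.int64(21)), (280, np.int64(471), np.int64(-66), np.int64(21)), (284, np.int64(473), np.int64(-66), np.int64(22)), (288, np.int64(475), np.int64(-66), np.int64(21)), (292, np.int64(467), np.int64(-68), np.int64(43)), (296, np.int64(468), np.int64(-68), np.int64(47)), (300, np.int64(467), np.int64(-69), np.int64(51)), (304, np.int64(468), np.int64(-69), np.int64(54))]
```

Call:
apply_moves(
  motion=[
    [[0, 0, -0.03, 0, 0, 0, -1], [0, 0, -0.03, 0, 0, 0, -1], [0, 0, -0.03, 0, 0, 0, -1], [0, 0, -0.03, 0, 0, 0, -1], [0, 0, -0.03, 0, 0, 0, -1], [0, 0, -0.03, 0, 0, 0, -1], [0, 0, -0.03, 0, 0, 0, -1], [0, 0, -0.03, 0, 0, 0, -1], [0, 0, -0.03, 0, 0, 0, -1], [0, 0, -0.03, 0, 0, 0, -1]],
  ],
)

```text
clock: 5.73
eef_pos: [0.4759, -0.0872, 0.0337]
tcp_rot: [0.002, 1.0, -0.0, -0.0]
ft_force: [-0.2, 0.8, 0.1]
finger_gap: 0.828
gripper_force: 0.0
```

```bash
python3 - <<'E'
from h import *
p=bot.snapshot("wrist");C=cloud(p);s=bot.read_state();print(s["eef_pos"],s["finger_gap"])
save(p,"w3")
p=bot.snapshot("side");save(p,"s3");i=p["frame"][150:330,190:410];cv2.imwrite("pics/s3c.png",cv2.resize(i,None,fx=3,fy=3)[:,:,::-1])
E
```

```text
[ 0.4758698  -0.08718462  0.03377425] 0.8699751476203041
```

View pics/s3c.png

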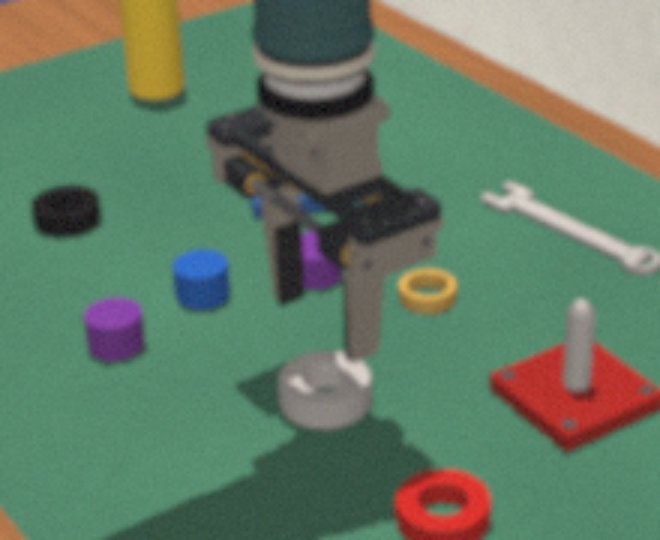

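The side view confirms that the finger ends sit about 30 mm above the reported TCP. The ring at (325,390) in the crop is untouched. From here I aim for reported z ≈ −0.025, which puts the true tips at about 5 mm, and watch the force.

Call:
apply_moves(
  motion=[
    [[0, 0, 0, 0, 0, 0, -1], [0, 0, 0, 0, 0, 0, -1], [0, 0, 0.025, 0, 0, 0, -1], [0, 0, 0.04, 0, 0, 0, -1], [0, 0, 0.05, 0, 0, 0, -1], [0, 0, 0.055, 0, 0, 0, -1], [0, 0, 0.058, 0, 0, 0, -1], [0, 0, 0.058, 0, 0, 0, -1]],
  ],
)

```text
clock: 6.5
eef_pos: [0.4759, -0.0873, -0.0243]
tcp_rot: [0.002, 1.0, -0.0, -0.0]
ft_force: [0.7, -0.3, 0.1]
finger_gap: 1.001
gripper_force: 0.0
```

Call:
apply_moves(
  motion=[
    [[0, 0, 0, 0, 0, 0, 1], [0, 0, 0, 0, 0, 0, 1], [0, 0, 0, 0, 0, 0, 1], [0, 0, 0, 0, 0, 0, 1], [0, 0, 0, 0, 0, 0, 1], [0, 0, 0, 0, 0, 0, 1], [0, 0, 0, 0, 0, 0, 1], [0, 0, 0, 0, 0, 0, 1]],
  ],
)

```text
clock: 7.17
eef_pos: [0.4762, -0.0866, -0.0236]
tcp_rot: [0.002, 1.0, 0.0, 0.0]
ft_force: [-1.0, 2.8, 6.5]
finger_gap: 0.696
gripper_force: 40.0
```

```bash
cat >> h.py <<'E'
def grip():
    "z profile of the lowest finger points, wrist view"
    p=bot.snapshot("wrist");C=cloud(p);s=bot.read_state()
    print("eef",s["eef_pos"].round(4),"gap",round(s["finger_gap"]*92,1),"F",round(float(s["gripper_force"]),1),s["ft_force"].round(1),s["clock"]);return p,C,s
E
python3 - <<'E'
from h import *
p,C,s=grip();save(p,"w4")
E
```

```text
eef [ 0.4762 -0.0867 -0.0236] gap 64.5 F 40.0 [-1.4  2.   6. ] 7.2167
```

View pics/w4.png

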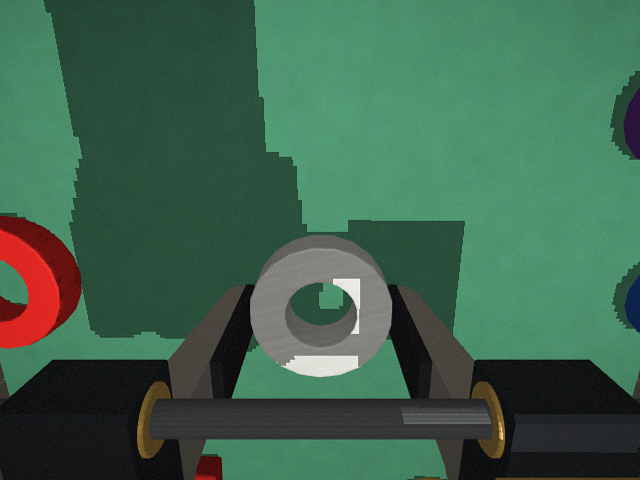

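Ring held: gap 64.5 mm, grip 40 N, lying flat at (320,305). Lift and carry it over the blue post.

Call:
apply_moves(
  motion=[
    [[0, 0, -0.02, 0, 0, 0, 1], [0, 0, -0.05, 0, 0, 0, 1], [0, 0, -0.09, 0, 0, 0, 1], [0, 0, -0.13, 0, 0, 0, 1], [-0.015, 0.025, -0.13, 0, 0, 0, 1], [-0.033, 0.058, -0.13, 0, 0, 0, 1], [-0.051, 0.09, -0.13, 0, 0, 0, 1], [-0.069, 0.122, -0.13, 0, 0, 0, 1], [-0.087, 0.154, -0.13, 0, 0, 0, 1], [-0.105, 0.186, -0.13, 0, 0, 0, 1], [-0.123, 0.218, -0.13, 0, 0, 0, 1], [-0.141, 0.248, -0.13, 0, 0, 0, 1], [-0.151, 0.266, -0.13, 0, 0, 0, 1], [-0.155, 0.2725, -0.13, 0, 0, 0, 1], [-0.155, 0.2725, -0.13, 0, 0, 0, 1], [-0.155, 0.2725, -0.13, 0, 0, 0, 1]],
  ],
)

```text
clock: 8.55
eef_pos: [0.6309, 0.1831, 0.1047]
tcp_rot: [0.002, 1.0, -0.001, -0.001]
ft_force: [-0.3, -1.0, -3.9]
finger_gap: 0.697
gripper_force: 40.0
```

```bash
python3 - <<'E'
from h import *
p,C,s=grip();save(p,"w5")
z=s["eef_pos"][2]
m=(C[...,2]>z+.035)&(C[...,2]<z+.052)&(p["depth"]>0)&(np.hypot(C[...,0]-s["eef_pos"][0],C[...,1]-s["eef_pos"][1])<.034)
e=C[m];print(m.sum(),((e.min(0)+e.max(0))/2).round(4),e.min(0).round(4),e.max(0).round(4))
q=(C[...,2]>.055)&(C[...,2]<.09)&(p["depth"]>0)&(np.hypot(C[...,0]-.632,C[...,1]-.185)<.02)
e=C[q];print(len(e),e.mean(0) if len(e) else 0)
E
```

```text
eef [0.631  0.1822 0.1051] gap 64.2 F 40.0 [-0.1  0.5 -4.1] 8.6
12813 [0.6313 0.1825 0.1486] [0.5984 0.1494 0.1401] [0.6642 0.2155 0.1571]
0 0
```

View pics/w5.png

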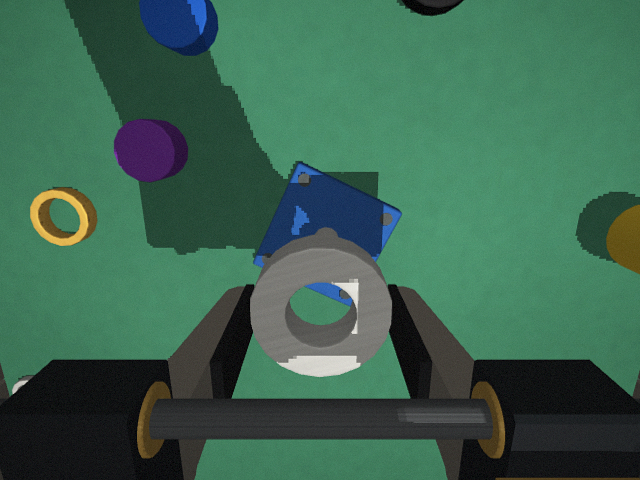

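The ring is held flat at (320,305), the plate is behind it, and the pin tip just shows at (327,230). I check the pin's y from here.

```bash
python3 - <<'E'
from h import *
p,C,s=grip()
print(p["camera_matrix"][0,0],world(p,(327,232),.083),world(p,(327,228),.083))
print([ (u,round(float(C[231,u,2]),3),round(float(C[231,u,1]),3)) for u in range(314,342,3)])
t=bot.snapshot("top");C=cloud(t)
E
```

```text
eef [0.6313 0.182  0.1054] gap 64.4 F 40.0 [ 0.9 -0.4 -4.1] 8.65
383.5659574164041 [0.61076096 0.18613568 0.083     ] [0.60826222 0.18614009 0.083     ]
[(314, 0.014, 0.177), (317, 0.015, 0.179), (320, 0.021, 0.182), (323, 0.026, 0.184), (326, 0.028, 0.186), (329, 0.027, 0.188), (332, 0.027, 0.191), (335, 0.019, 0.193), (338, 0.015, 0.196), (341, 0.014, 0.198)]
```

Call:
apply_moves(
  motion=[
    [[0, 0.0035, 0, 0, 0, 0, 1], [0, 0.0035, 0.015, 0, 0, 0, 1], [0, 0.0035, 0.03, 0, 0, 0, 1], [0, 0.0035, 0.045, 0, 0, 0, 1], [0, 0.0035, 0.06, 0, 0, 0, 1], [0, 0.0035, 0.06, 0, 0, 0, 1]],
  ],
)

```text
clock: 9.2
eef_pos: [0.6295, 0.187, 0.043]
tcp_rot: [0.002, 1.0, -0.001, -0.003]
ft_force: [-0.8, 0.3, -4.8]
finger_gap: 0.699
gripper_force: 40.0
```

Call:
apply_moves(
  motion=[
    [[0, -0.001, 0.02, 0, 0, 0, 1], [0, -0.001, 0.035, 0, 0, 0, 1], [0, -0.001, 0.045, 0, 0, 0, 1], [0, -0.001, 0.05, 0, 0, 0, 1], [0, -0.001, 0.052, 0, 0, 0, 1], [0, -0.001, 0.052, 0, 0, 0, 1]],
  ],
)

```text
clock: 9.7
eef_pos: [0.632, 0.1872, -0.0062]
tcp_rot: [0.002, 1.0, -0.0, -0.0]
ft_force: [-0.2, -0.3, -3.3]
finger_gap: 0.695
gripper_force: 40.0
```

Call:
apply_moves(
  motion=[
    [[0, 0, 0.0015, 0, 0, 0, 1], [0, 0, 0.0015, 0, 0, 0, -1], [0, 0, 0.0015, 0, 0, 0, -1], [0, 0, 0.0015, 0, 0, 0, -1], [0, 0, 0.0015, 0, 0, 0, -1], [0, 0, 0.0015, 0, 0, 0, -1], [0, 0, -0.03, 0, 0, 0, -1], [0, 0, -0.065, 0, 0, 0, -1], [0, 0, -0.1, 0, 0, 0, -1], [0.004, -0.04, -0.1, 0, 0, -0.004, -1], [0.008, -0.08, -0.1, 0, 0, -0.004, -1], [0.01, -0.12, -0.1, 0, 0, -0.004, -1], [0.013, -0.16, -0.1, 0, 0, -0.004, -1], [0.016, -0.195, -0.1, 0, 0, -0.004, -1], [0.016, -0.2106, -0.1, 0, 0, -0.004, -1], [0.016, -0.2106, -0.1, 0, 0, -0.004, -1], [0.016, -0.2106, -0.1, 0, 0, -0.004, -1]],
  ],
)

```text
clock: 11.12
eef_pos: [0.6154, -0.024, 0.0942]
tcp_rot: [0.001, 1.0, 0.0, 0.0]
ft_force: [0.8, 1.4, 0.3]
finger_gap: 1.005
gripper_force: 0.0
```

```bash
cat >> h.py <<'E'
def fit(C,p,c,lo,hi,r):
    "centre of the extent of points in a height band near c"
    m=(C[...,2]>lo)&(C[...,2]<hi)&(p["depth"]>0)&(np.hypot(C[...,0]-c[0],C[...,1]-c[1])<r)
    e=C[m];a,b=np.percentile(e,1,0),np.percentile(e,99,0)
    return len(e),((a+b)/2).round(4),(b-a).round(4)
E
python3 - <<'E'
from h import *
p,C,s=grip();print("brass",fit(C,p,(.615,-.023),.009,.02,.035),s["tcp_rot"].round(4))
t=bot.snapshot("top");T=cloud(t);print("steel",fit(T,t,(.632,.186),.03,.042,.04))
E
```

```text
eef [ 0.6154 -0.022   0.0941] gap 92.0 F 0.0 [-0.2  0.8 -0.4] 11.1667
brass (1429, array([ 0.6173, -0.0228,  0.0123]), array([0.0435, 0.0431, 0.0055])) [-4.e-04  1.e+00  6.e-04  2.e-04]
steel (405, array([0.6306, 0.1871, 0.036 ]), array([0.0625, 0.0629, 0.0114]))
```

Steel sits flat on the blue post. Next, the brass spacer.

Call:
apply_moves(
  motion=[
    [[-0.001, 0, 0.04, 0, 0, 0, -1], [-0.001, 0, 0.075, 0, 0, 0, -1], [-0.001, 0, 0.1, 0, 0, 0, -1], [-0.001, 0, 0.113, 0, 0, 0, -1], [-0.001, 0, 0.119, 0, 0, 0, -1], [-0.001, 0, 0.119, 0, 0, 0, -1], [-0.001, 0, 0.119, 0, 0, 0, 1], [-0.001, 0, 0.119, 0, 0, 0, 1], [-0.001, 0, 0.119, 0, 0, 0, 1], [-0.001, 0, 0.119, 0, 0, 0, 1], [-0.001, 0, 0.119, 0, 0, 0, 1], [-0.001, 0, 0.119, 0, 0, 0, 1], [-0.001, 0, 0.119, 0, 0, 0, 1], [-0.001, 0, 0.119, 0, 0, 0, 1], [-0.001, 0, 0.119, 0, 0, 0, 1], [-0.001, 0, 0.119, 0, 0, 0, 1], [-0.001, 0, 0.119, 0, 0, 0, 1]],
  ],
  squeeze=25,
)

```text
clock: 12.63
eef_pos: [0.6163, -0.0232, -0.0249]
tcp_rot: [-0.0, 1.0, 0.0, 0.0]
ft_force: [-1.6, -0.3, 4.0]
finger_gap: 0.483
gripper_force: 25.0
```

Call:
apply_moves(
  motion=[
    [[0, 0, -0.02, 0, 0, 0, 1], [0, 0, -0.055, 0, 0, 0, 1], [0, 0, -0.095, 0, 0, 0, 1], [0, 0, -0.13, 0, 0, 0, 1], [-0.002, 0.03, -0.13, 0, 0, 0, 1], [-0.005, 0.065, -0.13, 0, 0, 0, 1], [-0.008, 0.1, -0.13, 0, 0, 0, 1], [-0.01, 0.135, -0.13, 0, 0, 0, 1], [-0.012, 0.17, -0.13, 0, 0, 0, 1], [-0.0145, 0.198, -0.13, 0, 0, 0, 1], [-0.0155, 0.2085, -0.13, 0, 0, 0, 1], [-0.0155, 0.2085, -0.13, 0, 0, 0, 1], [-0.0155, 0.2085, -0.13, 0, 0, 0, 1]],
  ],
)

```text
clock: 13.72
eef_pos: [0.6314, 0.184, 0.1043]
tcp_rot: [-0.0, 1.0, -0.001, -0.0]
ft_force: [-0.4, -1.5, -1.4]
finger_gap: 0.486
gripper_force: 25.0
```

```bash
python3 - <<'E'
from h import *
p,C,s=grip();e=s["eef_pos"];save(p,"w6")
print("brass",fit(C,p,e,e[2]+.03,e[2]+.05,.026),s["tcp_rot"].round(4))
print("steel",fit(C,p,(.632,.186),.03,.042,.036))
E
```

```text
eef [0.6317 0.1825 0.1045] gap 44.3 F 25.0 [-0.6 -1.3 -1.1] 13.7667
brass (4749, array([0.6319, 0.183 , 0.1439]), array([0.0433, 0.0468, 0.0181])) [ 1.e-03  1.e+00 -1.e-03 -3.e-04]
steel (3720, array([0.6324, 0.1873, 0.0348]), array([0.0626, 0.062 , 0.0077]))
```

View pics/w6.png

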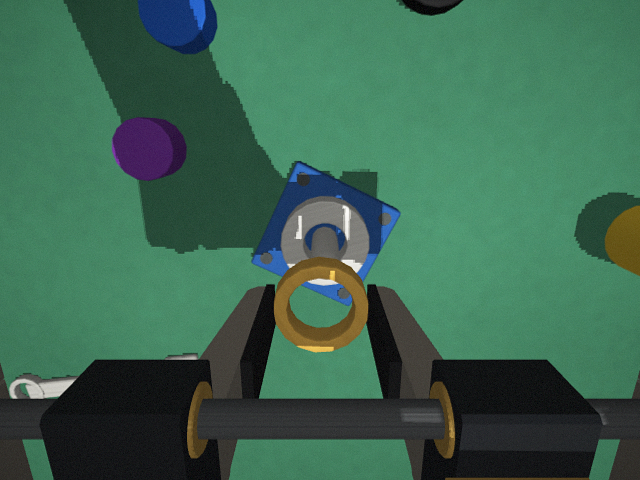

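The brass ring is held flat at (321,305). The steel ring is centred on the pin at (325,240). I lower with a small +y correction.

Call:
apply_moves(
  motion=[
    [[0, 0.0025, 0, 0, 0, 0, 1], [0, 0.0025, 0.02, 0, 0, 0, 1], [0, 0.0025, 0.037, 0, 0, 0, 1], [0, 0.0025, 0.052, 0, 0, 0, 1], [0, 0.0025, 0.067, 0, 0, 0, 1], [0, 0.0025, 0.08, 0, 0, 0, 1], [0, 0.0025, 0.088, 0, 0, 0, 1], [0, 0.0025, 0.091, 0, 0, 0, 1], [0, 0.0025, 0.091, 0, 0, 0, 1]],
  ],
)

```text
clock: 14.52
eef_pos: [0.6315, 0.1869, 0.0133]
tcp_rot: [0.0, 1.0, -0.0, -0.0]
ft_force: [0.3, -0.2, -0.1]
finger_gap: 0.486
gripper_force: 25.0
```

Call:
apply_moves(
  motion=[
    [[0, 0, 0.001, 0, 0, 0, -1], [0, 0, 0.001, 0, 0, 0, -1], [0, 0, 0.001, 0, 0, 0, -1], [0, 0, 0.001, 0, 0, 0, -1], [0, 0, 0.001, 0, 0, 0, -1], [0, 0, -0.03, 0, 0, 0, -1], [0, 0, -0.065, 0, 0, 0, -1], [0, 0, -0.095, 0, 0, 0, -1], [0.03, 0.012, -0.095, 0, 0, 0, -1], [0.065, 0.026, -0.095, 0, 0, 0, -1], [0.1, 0.04, -0.095, 0, 0, 0, -1], [0.135, 0.054, -0.095, 0, 0, 0, -1], [0.165, 0.066, -0.095, 0, 0, 0, -1], [0.187, 0.073, -0.095, 0, 0, 0, -1], [0.187, 0.073, -0.095, 0, 0, 0, -1], [0.187, 0.073, -0.095, 0, 0, 0, -1], [0.187, 0.073, -0.095, 0, 0, 0, -1]],
  ],
)

```text
clock: 15.93
eef_pos: [0.4459, 0.2606, 0.1095]
tcp_rot: [0.0, 1.0, 0.0, 0.001]
ft_force: [0.1, 0.3, 0.7]
finger_gap: 1.001
gripper_force: 0.0
```

```bash
python3 - <<'E'
from h import *
p,C,s=grip();print("black",fit(C,p,(.4445,.26),.014,.026,.04),s["tcp_rot"].round(4))
t=bot.snapshot("top");T=cloud(t);print("brass",fit(T,t,(.632,.186),.044,.06,.03))
E
```

```text
eef [0.4462 0.2602 0.1093] gap 91.9 F 0.0 [ 0.1 -0.5  0. ] 15.9833
black (2856, array([0.4458, 0.261 , 0.0181]), array([0.0546, 0.0539, 0.0061])) [7.e-04 1.e+00 1.e-04 7.e-04]
brass (156, array([0.6304, 0.1864, 0.0506]), array([0.0443, 0.0448, 0.0129]))
```

Brass is seated with its top at about 0.051. Next, grip the black ring.

Call:
apply_moves(
  motion=[
    [[0, 0.0005, 0.04, 0, 0, 0, -1], [0, 0.0005, 0.08, 0, 0, 0, -1], [0, 0.0005, 0.11, 0, 0, 0, -1], [0, 0.0005, 0.127, 0, 0, 0, -1], [0, 0.0005, 0.134, 0, 0, 0, -1], [0, 0.0005, 0.134, 0, 0, 0, -1], [0, 0.0005, 0.134, 0, 0, 0, 1], [0, 0.0005, 0.134, 0, 0, 0, 1], [0, 0.0005, 0.134, 0, 0, 0, 1], [0, 0.0005, 0.134, 0, 0, 0, 1], [0, 0.0005, 0.134, 0, 0, 0, 1], [0, 0.0005, 0.134, 0, 0, 0, 1], [0, 0.0005, 0.134, 0, 0, 0, 1], [0, 0.0005, 0.134, 0, 0, 0, 1], [0, 0.0005, 0.134, 0, 0, 0, 1]],
  ],
  squeeze=40,
)

```text
clock: 17.28
eef_pos: [0.4451, 0.2615, -0.0244]
tcp_rot: [-0.0, 1.0, 0.0, 0.0]
ft_force: [-0.4, -0.6, 6.3]
finger_gap: 0.613
gripper_force: 40.0
```

Call:
apply_moves(
  motion=[
    [[0, 0, -0.02, 0, 0, 0, 1], [0, 0, -0.055, 0, 0, 0, 1], [0, 0, -0.095, 0, 0, 0, 1], [0, 0, -0.135, 0, 0, 0, 1], [-0.02, -0.008, -0.135, 0, 0, 0, 1], [-0.052, -0.021, -0.135, 0, 0, 0, 1], [-0.086, -0.035, -0.135, 0, 0, 0, 1], [-0.12, -0.049, -0.135, 0, 0, 0, 1], [-0.15, -0.061, -0.135, 0, 0, 0, 1], [-0.175, -0.071, -0.135, 0, 0, 0, 1], [-0.1865, -0.0755, -0.135, 0, 0, 0, 1], [-0.1865, -0.0755, -0.135, 0, 0, 0, 1], [-0.1865, -0.0755, -0.135, 0, 0, 0, 1]],
  ],
)

```text
clock: 18.37
eef_pos: [0.6304, 0.185, 0.1087]
tcp_rot: [0.0, 1.0, -0.0, -0.001]
ft_force: [-0.4, -0.5, -2.2]
finger_gap: 0.611
gripper_force: 40.0
```

```bash
python3 - <<'E'
from h import *
p,C,s=grip();e=s["eef_pos"]
print("black",fit(C,p,e,e[2]+.03,e[2]+.052,.03),s["tcp_rot"].round(4))
print("brass",fit(C,p,(.632,.186),.044,.056,.03))
p,C,s=grip()
E
```

```text
eef [0.6297 0.1861 0.1089] gap 56.4 F 40.0 [-1.3  0.6 -2.7] 18.4167
black (9766, array([0.6304, 0.1851, 0.1488]), array([0.0543, 0.0564, 0.0182])) [-2.0e-04  1.0e+00 -0.0e+00 -1.2e-03]
brass (1009, array([0.6227, 0.1871, 0.0496]), array([0.0234, 0.0436, 0.0103]))
eef [0.6294 0.1866 0.1092] gap 56.3 F 40.0 [-0.9 -0.1 -3.5] 18.4667
```

Call:
apply_moves(
  motion=[
    [[-0.0015, 0, 0, 0, 0, 0, 1], [-0.0015, 0, 0.02, 0, 0, 0, 1], [-0.0015, 0, 0.037, 0, 0, 0, 1], [-0.0015, 0, 0.052, 0, 0, 0, 1], [-0.0015, 0, 0.066, 0, 0, 0, 1], [-0.0015, 0, 0.076, 0, 0, 0, 1], [-0.0015, 0, 0.081, 0, 0, 0, 1], [-0.0015, 0, 0.081, 0, 0, 0, 1]],
  ],
)

```text
clock: 19.13
eef_pos: [0.6318, 0.1858, 0.0278]
tcp_rot: [-0.0, 1.0, -0.0, -0.001]
ft_force: [-0.3, -0.5, -2.5]
finger_gap: 0.617
gripper_force: 40.0
```

Call:
apply_moves(
  motion=[
    [[0, 0, 0.001, 0, 0, 0, -1], [0, 0, 0.001, 0, 0, 0, -1], [0, 0, 0.001, 0, 0, 0, -1], [0, 0, 0.001, 0, 0, 0, -1], [0, 0, 0.001, 0, 0, 0, -1], [0, 0, -0.03, 0, 0, 0, -1], [0, 0, -0.06, 0, 0, 0, -1], [0, 0, -0.085, 0, 0, 0, -1], [0.03, -0.019, -0.085, 0, 0, 0, -1], [0.062, -0.039, -0.085, 0, 0, 0, -1], [0.094, -0.059, -0.085, 0, 0, 0, -1], [0.126, -0.079, -0.085, 0, 0, 0, -1], [0.147, -0.092, -0.085, 0, 0, 0, -1], [0.155, -0.0975, -0.085, 0, 0, 0, -1], [0.155, -0.0975, -0.085, 0, 0, 0, -1], [0.155, -0.0975, -0.085, 0, 0, 0, -1]],
  ],
)

```text
clock: 20.47
eef_pos: [0.4792, 0.0889, 0.1147]
tcp_rot: [-0.0, 1.0, 0.001, 0.001]
ft_force: [0.7, 0.6, -0.0]
finger_gap: 1.0
gripper_force: 0.0
```

```bash
python3 - <<'E'
from h import *
p,C,s=grip();print("cap",fit(C,p,(.4765,.0885),.025,.035,.035),s["tcp_rot"].round(4))
t=bot.snapshot("top");T=cloud(t);print("black",fit(T,t,(.632,.186),.062,.077,.04))
E
```

```text
eef [0.4796 0.0892 0.1145] gap 91.9 F 0.0 [-0.1  0.   0.2] 20.5167
cap (2355, array([0.4777, 0.0892, 0.0291]), array([0.0405, 0.0403, 0.0042])) [-4.0e-04  1.0e+00  4.0e-04  1.2e-03]
black (337, array([0.6308, 0.1849, 0.0698]), array([0.054 , 0.0552, 0.014 ]))
```

Call:
apply_moves(
  motion=[
    [[0.0025, 0, 0.04, 0, 0, 0, -1], [0.0025, 0, 0.08, 0, 0, 0, -1], [0.0025, 0, 0.112, 0, 0, 0, -1], [0.0025, 0, 0.13, 0, 0, 0, -1], [0.0025, 0, 0.138, 0, 0, 0, -1], [0.0025, 0, 0.138, 0, 0, 0, -1], [0.0025, 0, 0.138, 0, 0, 0, 1], [0.0025, 0, 0.138, 0, 0, 0, 1], [0.0025, 0, 0.138, 0, 0, 0, 1], [0.0025, 0, 0.138, 0, 0, 0, 1], [0.0025, 0, 0.138, 0, 0, 0, 1], [0.0025, 0, 0.138, 0, 0, 0, 1], [0.0025, 0, 0.138, 0, 0, 0, 1], [0.0025, 0, 0.138, 0, 0, 0, 1], [0.0025, 0, 0.138, 0, 0, 0, 1], [0.0025, 0, 0.138, 0, 0, 0, 1], [0.0025, 0, 0.138, 0, 0, 0, 1]],
  ],
  squeeze=15,
)

```text
clock: 21.98
eef_pos: [0.4754, 0.0883, -0.0238]
tcp_rot: [-0.0, 1.0, 0.0, 0.0]
ft_force: [-0.5, -0.3, 5.3]
finger_gap: 0.48
gripper_force: 15.0
```

Call:
apply_moves(
  motion=[
    [[0, 0, -0.02, 0, 0, 0, 1], [0, 0, -0.055, 0, 0, 0, 1], [0, 0, -0.095, 0, 0, 0, 1], [0, 0, -0.135, 0, 0, 0, 1], [-0.02, 0.012, -0.14, 0, 0, 0, 1], [-0.05, 0.031, -0.14, 0, 0, 0, 1], [-0.082, 0.051, -0.14, 0, 0, 0, 1], [-0.114, 0.071, -0.14, 0, 0, 0, 1], [-0.14, 0.087, -0.14, 0, 0, 0, 1], [-0.153, 0.095, -0.14, 0, 0, 0, 1], [-0.156, 0.097, -0.14, 0, 0, 0, 1], [-0.156, 0.097, -0.14, 0, 0, 0, 1], [-0.156, 0.097, -0.14, 0, 0, 0, 1]],
  ],
)

```text
clock: 23.07
eef_pos: [0.63, 0.1842, 0.1151]
tcp_rot: [0.0, 1.0, -0.001, -0.001]
ft_force: [-0.1, 0.2, -0.1]
finger_gap: 0.479
gripper_force: 15.0
```

```bash
python3 - <<'E'
from h import *
p,C,s=grip();e=s["eef_pos"];save(p,"w7")
print("cap",fit(C,p,e,e[2]+.045,e[2]+.06,.03),s["tcp_rot"].round(4))
p,C,s=grip()
E
```

```text
eef [0.63   0.184  0.1155] gap 44.2 F 15.0 [-0.3 -1.1 -1. ] 23.1167
cap (8231, array([0.6321, 0.1839, 0.1678]), array([0.0409, 0.0528, 0.013 ])) [ 5.e-04  1.e+00 -4.e-04 -7.e-04]
eef [0.6301 0.184  0.1158] gap 43.6 F 15.0 [ 0.3 -0.6 -0.3] 23.1667
```

View pics/w7.png

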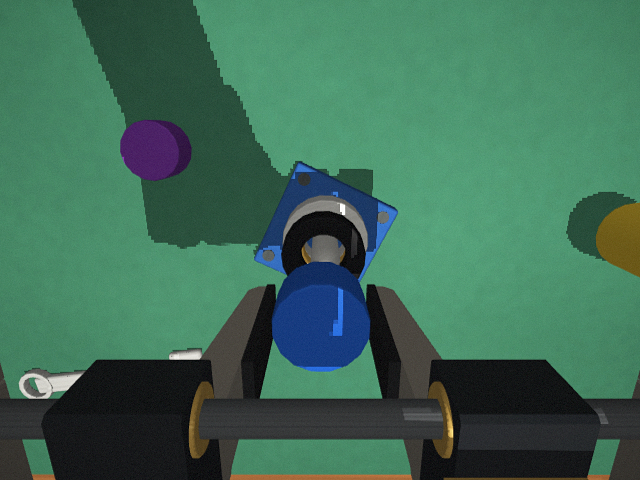

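The blue cap is upright in the grip at (321,315), and the stack sits in order behind it at (325,235). Lower it.

Call:
apply_moves(
  motion=[
    [[0, 0.0015, 0, 0, 0, 0, 1], [0, 0.0015, 0.02, 0, 0, 0, 1], [0, 0.0015, 0.036, 0, 0, 0, 1], [0, 0.0015, 0.05, 0, 0, 0, 1], [0, 0.0015, 0.061, 0, 0, 0, 1], [0, 0.0015, 0.0665, 0, 0, 0, 1], [0, 0.0015, 0.0665, 0, 0, 0, 1], [0, 0.0015, 0.0665, 0, 0, 0, 1]],
  ],
)

```text
clock: 23.83
eef_pos: [0.6314, 0.1866, 0.0496]
tcp_rot: [-0.0, 1.0, -0.0, 0.0]
ft_force: [0.2, 0.8, -0.2]
finger_gap: 0.476
gripper_force: 15.0
```

Call:
apply_moves(
  motion=[
    [[0, 0, 0.0015, 0, 0, 0, 1], [0, 0, 0.0015, 0, 0, 0, -1], [0, 0, 0.0015, 0, 0, 0, -1], [0, 0, 0.0015, 0, 0, 0, -1], [0, 0, 0.0015, 0, 0, 0, -1], [0, 0, -0.025, 0, 0, 0, -1], [0, 0, -0.06, 0, 0, 0, -1], [0.169, -0.422, -0.06, 0, 0, 0, -1], [0.169, -0.422, -0.06, 0, 0, 0, -1], [0.169, -0.422, -0.06, 0, 0, 0, -1], [0.169, -0.422, -0.06, 0, 0, 0, -1], [0.169, -0.422, -0.06, 0, 0, 0, -1], [0.169, -0.422, -0.06, 0, 0, 0, -1], [0.169, -0.422, -0.06, 0, 0, 0, -1], [0.169, -0.422, -0.06, 0, 0, 0, -1], [0.169, -0.422, -0.06, 0, 0, 0, -1], [0.169, -0.422, -0.06, 0, 0, 0, -1], [0.169, -0.422, -0.06, 0, 0, 0, -1], [0.169, -0.422, -0.06, 0, 0, 0, -1], [0.169, -0.422, -0.06, 0, 0, 0, -1]],
  ],
)

```text
clock: 25.5
eef_pos: [0.4613, -0.2378, 0.1098]
tcp_rot: [0.003, 1.0, -0.0, 0.0]
ft_force: [0.0, 0.4, 0.5]
finger_gap: 1.003
gripper_force: 0.0
```

```bash
python3 - <<'E'
from h import *
p,C,s=grip();p,C,s=grip();print("red",fit(C,p,(.462,-.2355),.013,.024,.045),s["tcp_rot"].round(4))
t=bot.snapshot("top");T=cloud(t);print("cap",fit(T,t,(.632,.186),.092,.11,.04))
E
```

```text
eef [ 0.4622 -0.2357  0.1096] gap 91.8 F 0.0 [0.8 0.2 0.5] 25.55
eef [ 0.4627 -0.2344  0.1095] gap 92.3 F 0.0 [-0.2  0.  -0.4] 25.6
red (3348, array([ 0.4645, -0.2366,  0.0166]), array([0.0581, 0.058 , 0.0053])) [-5.e-04  1.e+00  3.e-04  2.e-04]
cap (267, array([0.6313, 0.1862, 0.1008]), array([0.041 , 0.0425, 0.0127]))
```

Call:
apply_moves(
  motion=[
    [[-0.001, -0.0015, 0.04, 0, 0, 0, -1], [-0.001, -0.0015, 0.08, 0, 0, 0, -1], [-0.001, -0.0015, 0.11, 0, 0, 0, -1], [-0.001, -0.0015, 0.127, 0, 0, 0, -1], [-0.001, -0.0015, 0.134, 0, 0, 0, -1], [-0.001, -0.0015, 0.134, 0, 0, 0, -1], [-0.001, -0.0015, 0.134, 0, 0, 0, 1], [-0.001, -0.0015, 0.134, 0, 0, 0, 1], [-0.001, -0.0015, 0.134, 0, 0, 0, 1], [-0.001, -0.0015, 0.134, 0, 0, 0, 1], [-0.001, -0.0015, 0.134, 0, 0, 0, 1], [-0.001, -0.0015, 0.134, 0, 0, 0, 1], [-0.001, -0.0015, 0.134, 0, 0, 0, 1], [-0.001, -0.0015, 0.134, 0, 0, 0, 1]],
  ],
  squeeze=40,
)

```text
clock: 26.82
eef_pos: [0.464, -0.2369, -0.0237]
tcp_rot: [-0.0, 1.0, -0.0, 0.001]
ft_force: [-0.3, 1.0, 7.1]
finger_gap: 0.652
gripper_force: 40.0
```

Call:
apply_moves(
  motion=[
    [[0, 0, -0.02, 0, 0, 0, 1], [0, 0, -0.055, 0, 0, 0, 1], [0, 0, -0.095, 0, 0, 0, 1], [0, 0, -0.13, 0, 0, 0, 1], [-0.02, 0.006, -0.13, 0, 0, 0, 1], [-0.052, 0.015, -0.13, 0, 0, 0, 1], [-0.088, 0.026, -0.13, 0, 0, 0, 1], [-0.122, 0.036, -0.13, 0, 0, 0, 1], [-0.146, 0.043, -0.13, 0, 0, 0, 1], [-0.153, 0.045, -0.13, 0, 0, 0, 1], [-0.153, 0.045, -0.13, 0, 0, 0, 1], [-0.153, 0.045, -0.13, 0, 0, 0, 1]],
  ],
)

```text
clock: 27.82
eef_pos: [0.6145, -0.1922, 0.1044]
tcp_rot: [0.0, 1.0, -0.0, -0.001]
ft_force: [-0.1, -0.6, -4.1]
finger_gap: 0.654
gripper_force: 40.0
```

```bash
python3 - <<'E'
from h import *
p,C,s=grip();p,C,s=grip();e=s["eef_pos"];save(p,"w8")
print("red",fit(C,p,e,e[2]+.03,e[2]+.05,.032),s["tcp_rot"].round(4))
print("plate",fit(C,p,(.617,-.192),.01,.02,.07),"pin",fit(C,p,(.617,-.192),.022,.08,.02))
E
```

```text
eef [ 0.6141 -0.1928  0.1047] gap 60.2 F 40.0 [-0.8 -1.  -4. ] 27.8667
eef [ 0.6141 -0.193   0.105 ] gap 59.9 F 40.0 [ 0.4 -0.5 -3.1] 27.9167
red (10813, array([ 0.6141, -0.1928,  0.144 ]), array([0.0584, 0.0599, 0.0164])) [ 1.e-03  1.e+00 -1.e-04 -1.e-03]
plate (7636, array([ 0.6197, -0.1914,  0.0144]), array([0.0885, 0.0883, 0.0039])) pin (146, array([ 0.6205, -0.1918,  0.051 ]), array([0.0192, 0.0161, 0.0565]))
```

View pics/w8.png

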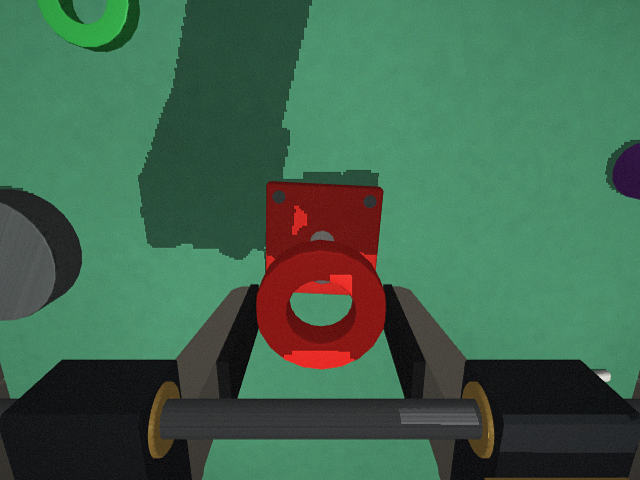

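The red ring is held flat at (321,305), and the red plate and pin are behind it at about (322,235). The ring needs about 4 mm more in +x, then lower.

Call:
apply_moves(
  motion=[
    [[-0.004, 0.001, 0, 0, 0, 0, 1], [-0.004, 0.001, 0.012, 0, 0, 0, 1], [-0.004, 0.001, 0.026, 0, 0, 0, 1], [-0.004, 0.001, 0.042, 0, 0, 0, 1], [-0.004, 0.001, 0.058, 0, 0, 0, 1], [-0.004, 0.001, 0.074, 0, 0, 0, 1], [-0.004, 0.001, 0.09, 0, 0, 0, 1], [-0.004, 0.001, 0.102, 0, 0, 0, 1], [-0.004, 0.001, 0.109, 0, 0, 0, 1], [-0.004, 0.001, 0.112, 0, 0, 0, 1], [-0.004, 0.001, 0.112, 0, 0, 0, 1]],
  ],
)

```text
clock: 28.83
eef_pos: [0.6197, -0.1908, -0.0074]
tcp_rot: [0.0, 1.0, 0.0, -0.001]
ft_force: [0.3, -0.6, -3.8]
finger_gap: 0.649
gripper_force: 40.0
```

Release, then retreat up and back towards the robot, clear of everything.

Call:
apply_moves(
  motion=[
    [[0, 0, 0.0005, 0, 0, 0, -1], [0, 0, 0.0005, 0, 0, 0, -1], [0, 0, 0.0005, 0, 0, 0, -1], [0, 0, 0.0005, 0, 0, 0, -1], [0, 0, 0.0005, 0, 0, 0, -1], [0, 0, -0.03, 0, 0, 0, -1], [0, 0, -0.065, 0, 0, 0, -1], [0, 0, -0.1, 0, 0, 0, -1], [0, 0, -0.14, 0, 0, 0, -1], [0.04, 0, -0.14, 0, 0, 0, -1], [0.08, 0, -0.14, 0, 0, 0, -1], [0.12, 0, -0.14, 0, 0, 0, -1], [0.15, 0, -0.14, 0, 0, 0, -1], [0.15, 0, -0.14, 0, 0, 0, -1], [0.15, 0, -0.14, 0, 0, 0, -1]],
  ],
)

```text
clock: 30.08
eef_pos: [0.4697, -0.191, 0.1343]
tcp_rot: [0.001, 1.0, 0.0, 0.001]
ft_force: [0.8, 0.6, 0.4]
finger_gap: 0.994
gripper_force: 0.0
```

```bash
python3 - <<'E'
from h import *
t=bot.snapshot("top");T=cloud(t)
print("red",fit(T,t,(.618,-.192),.027,.04,.045));print("cap",fit(T,t,(.632,.186),.092,.11,.04))
p=bot.snapshot("side")
a=cv2.resize(p["frame"][150:310,220:430],None,fx=3.5,fy=3.5)
cv2.imwrite("pics/fin.png",a[:,:,::-1])
E
```

```text
red (349, array([ 0.618 , -0.1906,  0.0332]), array([0.0589, 0.059 , 0.0121]))
cap (266, array([0.6314, 0.1864, 0.1008]), array([0.0406, 0.0422, 0.0135]))
```

View pics/fin.png

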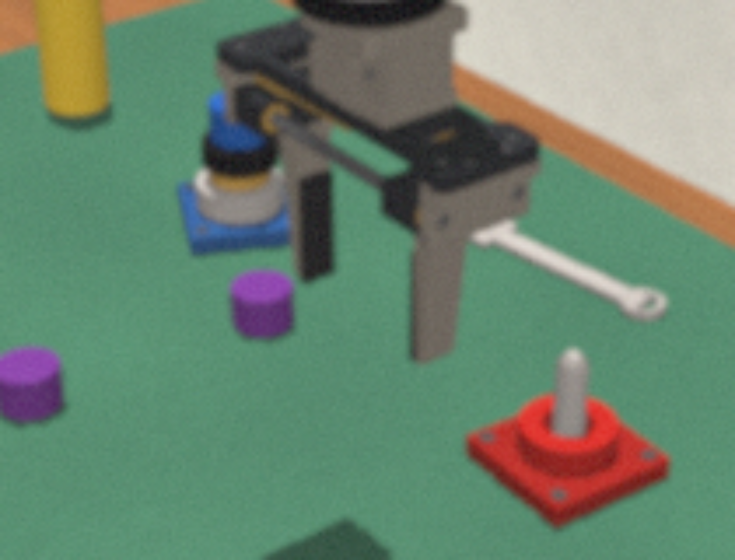

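The blue post at (235,180) carries steel, brass, black and the blue cap in that order. The red ring lies flat on the red post at (568,430). The wrench and spray can look unmoved.

```bash
python3 -c "
from bench import bot
print(bot.close_job())"
```

```text
the job is handed in; nothing more can be done
None
```

The job is handed in at about 30 s: the blue post holds steel, brass, black and the blue cap in that order, the red ring is alone on the red post, and the gauge stand, spray can and wrench were not touched.

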